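# Seat the battery pack in a hand lamp and turn its latch

### The arm

A 6-joint arm with a two-finger parallel gripper is mounted at the origin on the work surface. World frame = base frame: x ahead of the robot, y to its left, z up, the work surface at z = 0. Lengths are in m, angles in rad, forces in N, time in s.
With the tool pointing down it reaches from about 0.35 to 0.775 m from the base axis. Payload 5.5 kg.
Tool frame: the origin (TCP) lies midway between the tips of the shut fingers; the grasp point (between the pads) lies 19 mm behind it; z points along the fingers, y is the line along which they close (so a half turn about z gives the same grasp; the last joint's range is limited). The gripper opens to 85 mm and grips with 20 to 120 N. Pads are 22 mm wide; open, the fingers measure 114 mm over their backs; the gripper's body (76 mm by 85 mm) begins 54 mm behind the grasp point. The pads swing forward as they close: fully open they stand 13 mm farther back than shut.
Start: joints at [1.127, 0.313, 0.046, 1.304, 0, 1.431], TCP at [0.172, 0.549, 0.231] pointing down, gripper open.
Joint ranges: [-2.76, 2.76], [-0.86, 1.69], [-1.03, 1.26], [-2.2, 2.34], [-1.47, 1.5], [-3.14, 3.14]. Speed limits (rad/s): [2.57, 2.57, 3.14, 3.14, 3.14, 3.14].

### API

Orientations are given as a unit quaternion [x, y, z, w].
In Python, from workcell import env gives the robot as it stands.
- The arm moves only by the tool send_rows, never from a script. Its argument "motion" is a list of rows, each an object with "rot": the turn, a rotation vector about the tool's x, y, z in rad, a list of three; "xyz": the shift along the tool's x, y, z in m, a list of three; "gripper": the finger opening in m, from 0 to 0.0854. A call has 1 to 5 rows; each row shifts and turns the commanded pose from where the row before left it, along the tool's axes as they then stand; what a row does not reach is not made up. A row lasts 1/10 s, in which the tool goes at most 50 mm and 8.59 degrees, less where a joint would pass 70% of its speed; a pose out of reach is approached as far as the arm can. A call with a gripper value outside its range is refused whole. The fingers move at their own pace and stop on an object; "grip_force" is the grip in N (left out, the last holds). Time passes only in rows, so rows that do not move let the fingers close. It gives the time, the measured TCP pose, the force, the opening and the grip force at its end, in the units of the state.
- env.read_state(): the state, without advancing time (a new reading comes with each control period).
- env.read_camera(name): name is "side" or "top" or "wrist"; returns the picture (420x560x3 uint8, red, green, blue); there is no depth.
- env.camera_info(name): a dict with "vfov" (degrees; the focal length in pixels is half the picture's height over the tangent of half this angle, whatever the lens; pixels are square), "cx", "cy" (the principal point, pixels), "dist" ([k1, k2, p1, p2, k3] as OpenCV has them; the pictures are not rectified), "world_from_camera" (4x4, takes a point from camera to world coordinates); the wrist camera has in their place "hand_eye" (4x4, takes a point from camera to tool coordinates, whose origin is the TCP and whose axes are the flange's). Camera axes: x right, y up, looking along -z (the intrinsics and any distortion apply to the point x, -y, -z); pixel columns grow to the right and rows downward; lengths in m; the calibration is good to about 2 mm. A picture is of the moment at which its call begins: read the wrist's pose just before it. camera_info takes no time and is no camera call.
- env.finish_job(): hands the job in; it is judged then, once.
The state is a dict: "clock": time; "joints": joint angles; "qvel": joint speeds; "effort": joint torques, N m; "ee_pos": TCP position; "eef_rot": TCP orientation; "wrist_force": force on the tool from outside, world axes, zero at the start; "moment": the same for the moment, N m; "gripper_width": finger opening in m; "gripper_force": force on a finger pad.
Only numpy, scipy, OpenCV 4.12 (cv2) and the standard library are available. Lean on these libraries where they do the work, as an engineer would, in place of code of your own. Each camera call takes 0.05 s, during which the arm holds its last target. There are 200 camera calls.

### The job

The green hand lamp lies on its side with its battery pack resting on the rear deck. Push the pack home so that its tongue goes under the front lip of the recess, press its tail down against the stiff contact until it sits flush with the case, then swing the steel turnbutton fully across the pack to hold it. Do not ram the pack (more than about 80 N on the lamp cracks it) and leave the other things on the bench where they are.

Things in the scene. Friction and masses are not known exactly. Their poses are not given: they have to be found in the camera images.
- lamp: Green lamp case lying on its side, fixed: 198 x 100 mm, deck (top) 90 mm above the bench. Origin at bench level under the middle of the recess's rear edge; +x runs from the rear deck to the lens, z up. Recess: x 0 to 111, y -32 to 32, 30 mm deep. Rear deck: x -75 to 0, between rails 64 mm apart, 12 mm high, that guide the pack. Handle on the +y side, 55 mm up, out to y = 121.
- lip (a point): Middle of the rear top edge of the lip that roofs the last 9 mm of the recess (lamp x = 102 to 111 mm), 90 mm above the bench. The slot under it is 14 mm high from the recess floor (60 mm above the bench); the pack's tongue goes in there.
- contact_spot (a point): Recess floor (60 mm above the bench) at the contact, lamp x = 20. A 20 x 40 mm brass block here stands 7 to 10 mm above the floor, so the pack's tail stays proud. It has 13 N of dry friction, sinks level when pressed and stays. Best press the pack's top above it or up to 15 mm in front of it: nearer the tail the nose lifts, farther forward takes more force.
- pack_mid (a point): Centre of the pack's main block, black plastic, 92 (x) x 60 (y) x 30 (z) mm, about 0.28 kg, with a tongue 16 long, 56 wide, 10 mm thick at the foot of its front (+x) face. Axes as the lamp's. Starts flat on the deck, tail face 61 to 91 mm behind the recess. Pushed forward it tips nose first into the recess; when its tail clears the edge, that drops onto the contact.
- pack_tail (a point): Middle of the top edge of the pack's tail (rear, -x) face. Seated: 90 mm above the bench, level with the deck, at lamp x = 0 to 3 mm.
- pack_front (a point): Middle of the top front edge of the pack's main block, 92 mm in front of pack_tail. Seated: 90 mm above the bench.
- turnbutton (a joint): Angle (rad) of the flat steel turnbutton on the lamp's -y side wall. 0: square across the recess (stop), pointing along the lamp's +y; pi/2: along +x, open; more: leaning outwards (to 2.3). Starts at 1.6 to 2.1, stays where left, turns with 0.05 N m. Bar 14 mm wide, 6 mm thick, underside 3 mm above the deck: it passes over the pack only when that is flush.
- pivot (a point): Pivot of the turnbutton (lamp x = 25, y = -41 mm), 93 mm above the bench; axes as the lamp's.
- tab (a point): Half-way up the upright round steel tab (10 mm thick) of the turnbutton, 46 mm from the pivot; the tab stands from 99 to 125 mm above the bench (this point: 112 mm).
Things that resemble listed ones, but are neither listed nor needed, are in the scene too. Leave any red, turquoise or yellow look-alike of the part that bears pack_mid alone.

How it is judged:
By the outcome, as a careful person would: the job done as asked, in the order asked, and still so for the second after the job is handed in, with the robot touching nothing.
It also fails if it takes over 64 s, if anything falls off the work surface, if the arm or the gripper's body presses on something with over 40 N, if the wrist force passes 120 N, or if a joint passes its speed limit or range.

## Working session

There is one attempt and no reset: what is moved stays moved. The work goes in short steps, Python scripts to look and compute and a tool call to move; the robot and the scene stay as the last step left them, time stands still between calls to the robot, and variables do not carry over. Pictures are saved under pics/ and viewed, at most 10 in all, crops included, and the job is handed in when it is done.

Besides the shell and the picture viewer there is one more tool, called after "Emit:" as name([rows], argument=value, ...), one row to a line, values as JSON. send_rows: Moves the arm, as the interface text tells. Its arguments: {"type":"object","properties":{"motion":{"type":"array","items":{"type":"object","properties":{"rot":{"type":"array","items":{"type":"number"}},"xyz":{"type":"array","items":{"type":"number"}},"gripper":{"type":"number"}}}},"grip_force":{"type":"number"}},"required":["motion"]}

```bash
mkdir -p pics; python3 - <<'E'
from workcell import env
import cv2,numpy as np
for n in("top","side"):
    im=env.read_camera(n); cv2.imwrite(f"pics/{n}0.png",im[:,:,::-1])
for n in("top","side","wrist"): print(n,env.camera_info(n))
print(env.read_state())
E
```

```text
top {'vfov': 44.557746949395344, 'cx': 278.06597083920633, 'cy': 205.0820522445457, 'dist': array([-0.10771948,  0.        ,  0.        ,  0.        ,  0.        ]), 'world_from_camera': array([[ 0.0031234 ,  0.98252107, -0.18612522,  0.33883215],
       [-0.99945522,  0.00918253,  0.03170084,  0.09855125],
       [ 0.03285584,  0.18592481,  0.98201449,  1.02230589],
       [ 0.        ,  0.        ,  0.        ,  1.        ]])}
side {'vfov': 56.20703717772833, 'cx': 275.29013671265625, 'cy': 211.99988739921525, 'dist': array([-0.09526766,  0.        ,  0.        ,  0.        ,  0.        ]), 'world_from_camera': array([[-0.86606298,  0.35625276, -0.35074049,  0.26465525],
       [-0.49957202, -0.64343358,  0.58001813,  0.50572992],
       [-0.01904515,  0.67755236,  0.73522791,  0.63949803],
       [ 0.        ,  0.        ,  0.        ,  1.        ]])}
wrist {'vfov': 67.78988664343872, 'cx': 281.870637896484, 'cy': 209.5859329106484, 'dist': array([-0.01788622,  0.        ,  0.        ,  0.        ,  0.        ]), 'hand_eye': array([[ 4.54234768e-04,  9.45027814e-01,  3.26989641e-0
[... 281 characters left out ...]
]])}
{'clock': 0.1, 'joints': array([ 1.12741689e+00,  3.13915201e-01,  4.51177663e-02,  1.30360838e+00,
       -6.02239922e-06,  1.43119174e+00]), 'qvel': array([ 0.0008642 , -0.00274043,  0.00379393,  0.00091837,  0.00221438,
       -0.00070037]), 'effort': array([ 2.43791714e-03, -4.81726527e+01,  2.99243867e+01,  1.26942561e-02,
       -1.14095881e-04,  1.43750918e-05]), 'ee_pos': array([0.17181649, 0.54826156, 0.23051409]), 'eef_rot': array([ 1.51304048e-01,  9.88486943e-01, -7.71661597e-04, -2.28384283e-04]), 'wrist_force': array([ 0.40473449, -0.44800732, -0.05710425]), 'moment': array([-0.01971481,  0.01210998, -0.06158839]), 'gripper_force': 0.0, 'gripper_width': 0.0853665806437768}
```

View pics/top0.png

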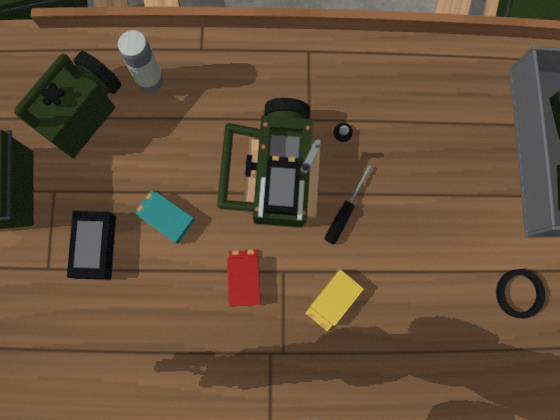

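View pics/side0.png

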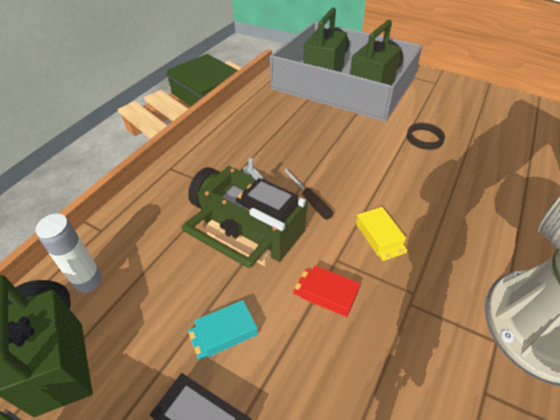

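The top view shows two lamp candidates: the lamp at about (285,170), lying on its side with lens up-image, white rails and a turnbutton at (312,155), and an upright lamp at (65,105). The first fits the description. There are several packs. The black one on the lamp deck at (282,187) fits. The black tray at (92,245) and the red, turquoise and yellow packs are decoys. I'll enlarge the lamp to confirm.

```bash
cat > h.py <<'E'
from workcell import env
import cv2,numpy as np
from scipy.spatial.transform import Rotation as R
def cam(n,st=None):
    c=env.camera_info(n); f=210/np.tan(np.radians(c['vfov']/2))
    K=np.array([[f,0,c['cx']],[0,f,c['cy']],[0,0,1]])
    if n=='wrist':
        T=np.eye(4);T[:3,:3]=R.from_quat(st['eef_rot']).as_matrix();T[:3,3]=st['ee_pos'];T=T@c['hand_eye']
    else: T=c['world_from_camera']
    return K,np.array(c['dist']),T
def ray(C,uv):
    K,d,T=C
    p=cv2.undistortPoints(np.array(uv,float).reshape(-1,1,2),K,d)[:,0]
    v=np.c_[p[:,0],-p[:,1],-np.ones(len(p))]@T[:3,:3].T
    return T[:3,3],v
def onz(C,uv,z):
    o,v=ray(C,uv); z=np.asarray(z,float)*np.ones(len(v)); return o+v*((z-o[2])/v[:,2])[:,None]
def proj(C,P):
    K,d,T=C
    X=(np.atleast_2d(P)-T[:3,3])@T[:3,:3]*[1,-1,-1]
    return cv2.projectPoints(X,np.zeros(3),np.zeros(3),K,d)[0][:,0]
E
python3 - <<'E'
import cv2
a=cv2.imread('pics/top0.png')[90:235,210:360]; b=cv2.imread('pics/side0.png')[150:270,180:320]
cv2.imwrite('pics/t1.png',cv2.resize(a,None,fx=4,fy=4,interpolation=cv2.INTER_CUBIC))
E
```

```text
(no output)
```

View pics/t1.png

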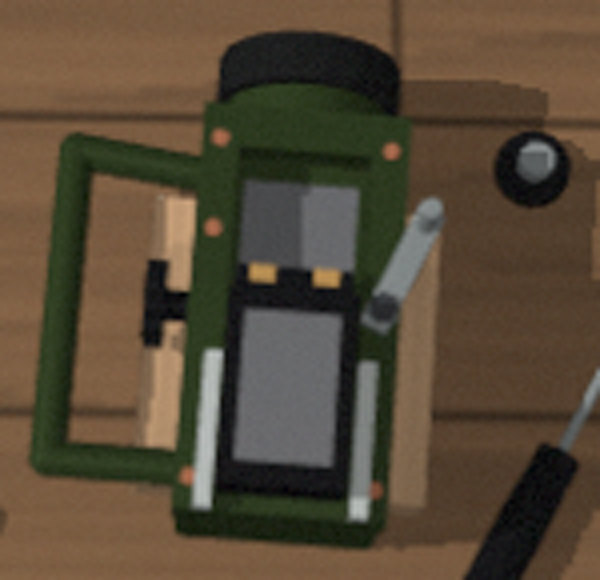

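The crop confirms it. On the lamp at full-image (285,170) I can see the white rails, the black pack with gold contacts and tongue toward the lens, and the open turnbutton with its pivot at crop (382,308) and tab at crop (431,208). Next I compute the lamp frame.

```bash
python3 - <<'E'
from h import *
C=cam('top'); f=lambda l:np.array(l)/4+[210,90]
c=onz(C,f([(178,513),(388,528),(412,120),(207,103)]),.09)
print(c.round(4)); 
ax=(c[2]+c[3]-c[0]-c[1]); print(np.linalg.norm(ax)/2,np.linalg.norm(c[0]-c[1]),np.linalg.norm(c[2]-c[3]))
# Procrustes
L=np.array([(-75,50),(-75,-50),(123,-50),(123,50)])/1000.
P=c[:,:2];lc=L.mean(0);pc=P.mean(0);U,S,V=np.linalg.svd((L-lc).T@(P-pc));Rm=(U@V).T
t=pc-Rm@lc;print('yaw',np.arctan2(Rm[1,0],Rm[0,0]),'origin',t,'res',(L@Rm.T+t-P).round(4).tolist())
toL=lambda p:(p[:,:2]-t)@Rm
print('pivot',toL(onz(C,f([(382,308)]),.1)),'tab',toL(onz(C,f([(431,208)]),.125)))
print('pack tail/front top',toL(onz(C,f([(216,492),(350,500),(358,290),(232,280)]),.12)))
E
```

```text
[[0.4905 0.1118 0.09  ]
 [0.4843 0.0149 0.09  ]
 [0.6827 0.0017 0.09  ]
 [0.6898 0.1003 0.09  ]]
0.19929824113123001 0.09703700297072303 0.09886023574634711
yaw -0.06303692882408565 origin [0.56286865 0.05871434] res [[0.0007, 0.0016], [0.0006, -0.0014], [-0.0003, -0.0007], [-0.001, 0.0005]]
pivot [[ 0.02600619 -0.03930196]] tab [[ 0.06823587 -0.05740879]]
pack tail/front top [[-0.06976639  0.03146542]
 [-0.06908829 -0.02853493]
 [ 0.02818748 -0.02646987]
 [ 0.02856169  0.03119515]]
```

Emit:
send_rows([
  {"rot": [0,0,-0.12],"xyz": [0,0,0],"gripper": 0},
  {"rot": [0,0,-0.12],"xyz": [0,0,0],"gripper": 0},
  {"rot": [0,0,0],"xyz": [-0.027,-0.0385,0],"gripper": 0},
  {"rot": [0,0,0],"xyz": [-0.027,-0.0385,0],"gripper": 0},
  {"rot": [0,0,0],"xyz": [-0.027,-0.0385,0],"gripper": 0},
])

```text
clock: 0.6
ee_pos: [0.2456, 0.4269, 0.2306]
eef_rot: [0.031, 1.0, -0.0, -0.0]
wrist_force: [0.9, 0.1, 0.7]
gripper_width: 0.0125
gripper_force: 0.0
```

Emit:
send_rows([
  {"rot": [0,0,0],"xyz": [-0.027,-0.0385,0],"gripper": 0},
  {"rot": [0,0,0],"xyz": [-0.027,-0.0385,0],"gripper": 0},
  {"rot": [0,0,0],"xyz": [-0.027,-0.0385,0],"gripper": 0},
  {"rot": [0,0,0],"xyz": [-0.027,-0.0385,0],"gripper": 0},
  {"rot": [0,0,0],"xyz": [-0.027,-0.0385,0],"gripper": 0},
])

```text
clock: 1.1
ee_pos: [0.3683, 0.2258, 0.2312]
eef_rot: [0.032, 0.999, 0.0, -0.0]
wrist_force: [1.0, 0.9, 0.6]
gripper_width: -0.0001
gripper_force: 0.0
```

Emit:
send_rows([
  {"rot": [0,0,0],"xyz": [-0.027,-0.0385,0],"gripper": 0},
  {"rot": [0,0,0],"xyz": [-0.027,-0.0385,0],"gripper": 0},
  {"rot": [0,0,0],"xyz": [0,0,0],"gripper": 0},
])

```text
clock: 1.4
ee_pos: [0.4196, 0.143, 0.2309]
eef_rot: [0.036, 0.999, -0.001, 0.0]
wrist_force: [-0.8, 0.1, -0.1]
gripper_width: -0.0002
gripper_force: 0.0
```

```bash
python3 - <<'E'
from h import *
s=env.read_state(); print(s['clock'],s['ee_pos'],R.from_quat(s['eef_rot']).as_matrix().round(4).tolist(),s['wrist_force'])
im=env.read_camera('wrist'); cv2.imwrite('pics/w1.png',im[:,:,::-1])
o=np.array([.5629,.0587]);y=-.063;Rm=np.array([[np.cos(y),-np.sin(y)],[np.sin(y),np.cos(y)]])
C=cam('wrist',s)
L=np.array([(-75,50,90),(-75,-50,90),(123,-50,90),(123,50,90),(25,-41,93),(-68,0,120),(24,0,120)])/1000.
W=np.c_[L[:,:2]@Rm.T+o,L[:,2]];print(proj(C,W).round(0).tolist())
E
```

```text
1.4 [0.41957834 0.14298935 0.230932  ] [[-0.9974, 0.0716, 0.0009], [0.0716, 0.9974, -0.0013], [-0.001, -0.0012, -1.0]] [-0.82228622  0.05941665 -0.13513092]
[[259.0, 265.0], [161.0, 266.0], [184.0, 407.0], [264.0, 407.0], [181.0, 346.0], [204.0, 288.0], [212.0, 364.0]]
```

View pics/w1.png

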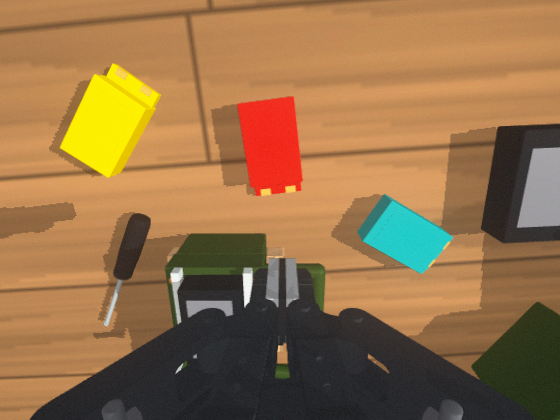

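The wrist view shows the lamp's rear end. The rails are at columns 176 and 248, and the pack's tail edge is near (212,283). The predicted positions agree to a few px. I'll finish the approach and go lower.

Emit:
send_rows([
  {"rot": [0,0,-0.009],"xyz": [-0.018,-0.025,0],"gripper": 0},
  {"rot": [0,0,0],"xyz": [-0.018,-0.025,0],"gripper": 0},
  {"rot": [0,0,0],"xyz": [-0.018,-0.025,0],"gripper": 0},
  {"rot": [0,0,0],"xyz": [0,0,0.03],"gripper": 0},
  {"rot": [0,0,0],"xyz": [0,0,0.03],"gripper": 0},
])

```text
clock: 1.95
ee_pos: [0.4672, 0.0699, 0.171]
eef_rot: [0.027, 1.0, 0.0, 0.001]
wrist_force: [0.9, -0.1, -1.0]
gripper_width: 0.0003
gripper_force: 0.0
```

Emit:
send_rows([
  {"rot": [0,0,0],"xyz": [0,0,0.01],"gripper": 0},
  {"rot": [0,0,0],"xyz": [0,0,0],"gripper": 0},
  {"rot": [0,0,0],"xyz": [0,0,0],"gripper": 0},
])

```text
clock: 2.25
ee_pos: [0.4666, 0.0701, 0.1621]
eef_rot: [0.027, 1.0, 0.0, 0.0]
wrist_force: [-0.1, -0.2, 0.3]
gripper_width: 0.0
gripper_force: 0.0
```

```bash
cat >> h.py <<'E'
o=np.array([.5629,.0587]);yw=-.063;Rm=np.array([[np.cos(yw),-np.sin(yw)],[np.sin(yw),np.cos(yw)]])
toL=lambda p:np.c_[(np.atleast_2d(p)[:,:2]-o)@Rm,np.atleast_2d(p)[:,2]]
toW=lambda L:np.c_[np.atleast_2d(L)[:,:2]@Rm.T+o,np.atleast_2d(L)[:,2]]
def st():
    s=env.read_state(); print('t',round(s['clock'],2),'lamp mm',(toL(s['ee_pos'])*1000).round(1),'toolx',R.from_quat(s['eef_rot']).as_matrix()[:,0].round(4),'F',s['wrist_force'].round(1)); return s
E
python3 - <<'E'
from h import *
s=st(); im=env.read_camera('wrist'); C=cam('wrist',s)
cv2.imwrite('pics/w2.png',im[:,:,::-1])
print(proj(C,toW(np.array([(-75,50,90),(-75,-50,90),(-75,32,102),(-75,-32,102),(-68,30,120),(-68,-30,120),(-68,0,90)])/1000.)).round(0).tolist())
E
```

```text
t 2.25 lamp mm [[-96.8   5.3 162.1]] toolx [-9.986e-01  5.330e-02 -6.000e-04] F [-0.1 -0.2  0.3]
[[341.0, 250.0], [209.0, 249.0], [319.0, 258.0], [231.0, 257.0], [319.0, 279.0], [230.0, 279.0], [275.0, 258.0]]
```

View pics/w2.png

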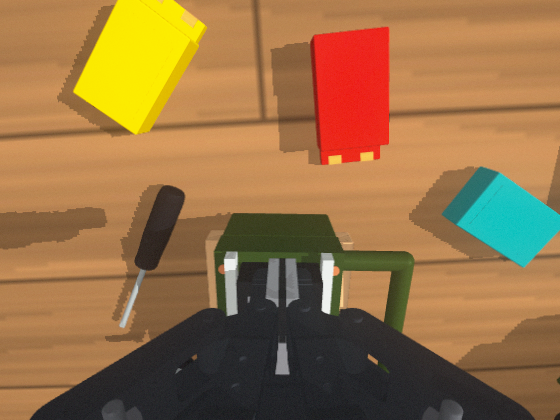

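The rails' midpoint in the image is column 279 and the fingers are at 283, so I shift about 3 mm to -y, descend and start pushing.

Emit:
send_rows([
  {"rot": [0,0,0.01],"xyz": [0,-0.0025,0.03],"gripper": 0},
  {"rot": [0,0,0],"xyz": [0,0,0.03],"gripper": 0},
  {"rot": [0,0,0],"xyz": [0,0,0.005],"gripper": 0},
  {"rot": [0,0,0],"xyz": [-0.008,0,0],"gripper": 0},
  {"rot": [0,0,0],"xyz": [-0.008,0,0],"gripper": 0},
])

```text
clock: 2.8
ee_pos: [0.4844, 0.0658, 0.0982]
eef_rot: [0.032, 0.999, 0.0, 0.002]
wrist_force: [0.6, 0.0, 0.1]
gripper_width: 0.0001
gripper_force: 0.0
```

Emit:
send_rows([
  {"rot": [0,0,0],"xyz": [-0.007,0,0],"gripper": 0},
  {"rot": [0,0,0],"xyz": [-0.007,0,0],"gripper": 0},
  {"rot": [0,0,0],"xyz": [-0.007,0,0],"gripper": 0},
  {"rot": [0,0,0],"xyz": [-0.007,0,0],"gripper": 0},
  {"rot": [0,0,0],"xyz": [0,0,0],"gripper": 0},
])

```text
clock: 3.3
ee_pos: [0.5121, 0.0637, 0.0965]
eef_rot: [0.033, 0.999, -0.0, 0.001]
wrist_force: [-0.3, -0.2, -0.2]
gripper_width: -0.0001
gripper_force: 0.0
```

```bash
sed -i 's/\.0587/.0603/' h.py; python3 - <<'E'
from h import *
s=st(); im=env.read_camera('side')[140:280,170:330]
cv2.imwrite('pics/s2.png',cv2.resize(im[:,:,::-1],None,fx=4,fy=4,interpolation=cv2.INTER_CUBIC))
E
```

```text
t 3.3 lamp mm [[-50.9   0.2  96.5]] toolx [-0.9979  0.065  -0.002 ] F [-0.3 -0.2 -0.2]
```

View pics/s2.png

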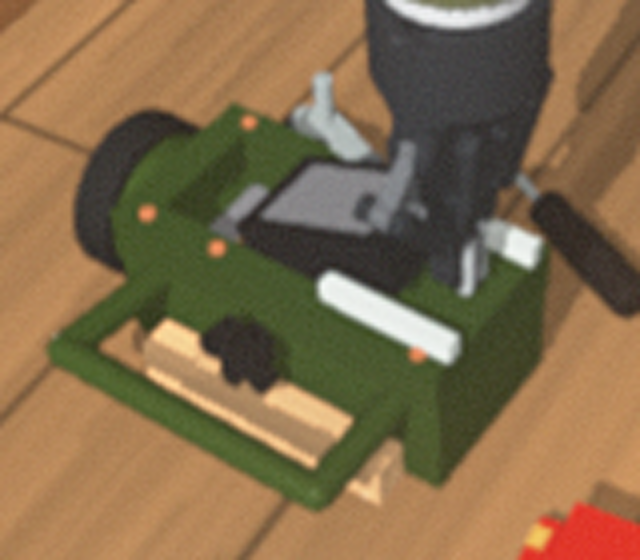

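In the side view the pack is square between the rails and tipping nose first into the recess, with the fingers behind its tail at about crop (450,270). I'll keep pushing, slower.

Emit:
send_rows([
  {"rot": [0,0,0],"xyz": [-0.005,0,0],"gripper": 0},
  {"rot": [0,0,0],"xyz": [-0.005,0,0],"gripper": 0},
  {"rot": [0,0,0],"xyz": [-0.005,0,0],"gripper": 0},
  {"rot": [0,0,0],"xyz": [-0.005,0,0],"gripper": 0},
  {"rot": [0,0,0],"xyz": [-0.004,0,0],"gripper": 0},
])

```text
clock: 3.85
ee_pos: [0.5346, 0.0623, 0.0961]
eef_rot: [0.032, 0.999, 0.0, -0.0]
wrist_force: [-1.1, 0.6, -0.9]
gripper_width: 0.0002
gripper_force: 0.6
```

Emit:
send_rows([
  {"rot": [0,0,0],"xyz": [-0.003,0,0],"gripper": 0},
  {"rot": [0,0,0],"xyz": [-0.003,0,0],"gripper": 0},
  {"rot": [0,0,0],"xyz": [-0.002,0,0],"gripper": 0},
  {"rot": [0,0,0],"xyz": [-0.002,0,0],"gripper": 0},
  {"rot": [0,0,0],"xyz": [-0.002,0,0],"gripper": 0},
])

```text
clock: 4.35
ee_pos: [0.5463, 0.0616, 0.0963]
eef_rot: [0.032, 0.999, 0.0, -0.0]
wrist_force: [-0.9, 0.0, -0.1]
gripper_width: -0.0003
gripper_force: 0.5
```

```bash
python3 - <<'E'
from h import *
s=st(); im=env.read_camera('side')[140:280,170:330]
cv2.imwrite('pics/s3.png',cv2.resize(im[:,:,::-1],None,fx=4,fy=4,interpolation=cv2.INTER_CUBIC))
E
```

```text
t 4.35 lamp mm [[-16.7   0.3  96.3]] toolx [-9.979e-01  6.470e-02  1.000e-04] F [-0.9  0.  -0.1]
```

View pics/s3.png

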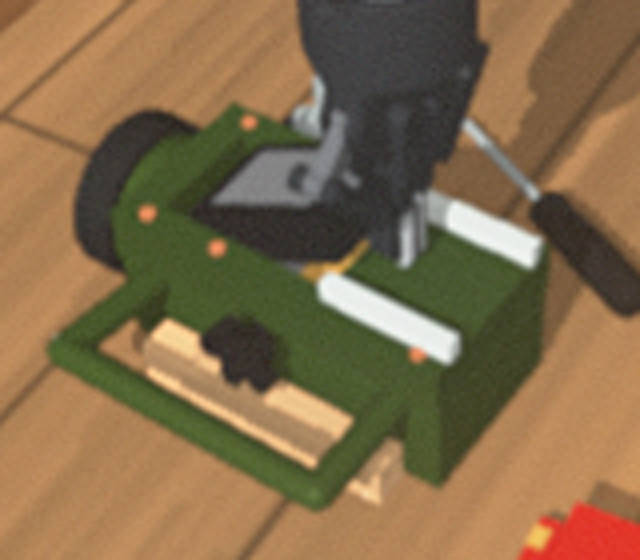

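The pack's nose is down near the lip. Its tail is still up on the recess edge, with the brass contact showing at crop (325,270). I'll go on in small steps and watch the force.

Emit:
send_rows([
  {"rot": [0,0,0],"xyz": [-0.0015,0,0],"gripper": 0},
  {"rot": [0,0,0],"xyz": [-0.0015,0,0],"gripper": 0},
  {"rot": [0,0,0],"xyz": [-0.001,0,0],"gripper": 0},
  {"rot": [0,0,0],"xyz": [-0.001,0,0],"gripper": 0},
])

```text
clock: 4.8
ee_pos: [0.5513, 0.0613, 0.0963]
eef_rot: [0.032, 0.999, 0.0, 0.0]
wrist_force: [-1.6, 0.7, -1.0]
gripper_width: -0.0
gripper_force: 0.6
```

Emit:
send_rows([
  {"rot": [0,0,0],"xyz": [-0.001,0,0],"gripper": 0},
  {"rot": [0,0,0],"xyz": [0,0,0],"gripper": 0},
])

```text
clock: 5.0
ee_pos: [0.5524, 0.0612, 0.0963]
eef_rot: [0.032, 0.999, 0.0, 0.0]
wrist_force: [-1.5, -0.0, -0.6]
gripper_width: -0.0002
gripper_force: 0.5
```

Emit:
send_rows([
  {"rot": [0,0,0],"xyz": [-0.001,0,0],"gripper": 0},
  {"rot": [0,0,0],"xyz": [0,0,0],"gripper": 0},
])

```text
clock: 5.2
ee_pos: [0.5533, 0.0612, 0.0963]
eef_rot: [0.032, 0.999, 0.0, 0.0]
wrist_force: [-1.6, 0.4, 0.8]
gripper_width: 0.0001
gripper_force: 0.4
```

```bash
python3 - <<'E'
from h import *
s=st(); im=env.read_camera('side')[140:280,170:330]
cv2.imwrite('pics/s4.png',cv2.resize(im[:,:,::-1],None,fx=4,fy=4,interpolation=cv2.INTER_CUBIC))
E
```

```text
t 5.2 lamp mm [[-9.6  0.3 96.3]] toolx [-9.979e-01  6.480e-02 -2.000e-04] F [-1.6  0.4  0.8]
```

Emit:
send_rows([
  {"rot": [0,0,0],"xyz": [-0.001,0,0],"gripper": 0},
  {"rot": [0,0,0],"xyz": [0,0,0],"gripper": 0},
])

```text
clock: 5.45
ee_pos: [0.5543, 0.0611, 0.0963]
eef_rot: [0.032, 0.999, 0.0, 0.0]
wrist_force: [-1.3, 0.0, -0.7]
gripper_width: -0.0002
gripper_force: 0.5
```

Emit:
send_rows([
  {"rot": [0,0,0],"xyz": [-0.001,0,0],"gripper": 0},
  {"rot": [0,0,0],"xyz": [0,0,0],"gripper": 0},
])

```text
clock: 5.65
ee_pos: [0.5553, 0.061, 0.0963]
eef_rot: [0.032, 0.999, 0.0, 0.0]
wrist_force: [-1.1, 0.4, -1.0]
gripper_width: 0.0
gripper_force: 0.5
```

Emit:
send_rows([
  {"rot": [0,0,0],"xyz": [-0.001,0,0],"gripper": 0},
  {"rot": [0,0,0],"xyz": [0,0,0],"gripper": 0},
])

```text
clock: 5.85
ee_pos: [0.5564, 0.061, 0.0963]
eef_rot: [0.032, 0.999, 0.0, 0.0]
wrist_force: [-0.4, 0.3, 0.0]
gripper_width: 0.0
gripper_force: 0.5
```

```bash
python3 - <<'E'
from h import *
s=st(); im=env.read_camera('side')[140:280,170:330]
cv2.imwrite('pics/s5.png',cv2.resize(im[:,:,::-1],None,fx=4,fy=4,interpolation=cv2.INTER_CUBIC))
E
```

```text
t 5.85 lamp mm [[-6.6  0.3 96.3]] toolx [-9.979e-01  6.480e-02 -2.000e-04] F [-0.4  0.3  0. ]
```

View pics/s5.png

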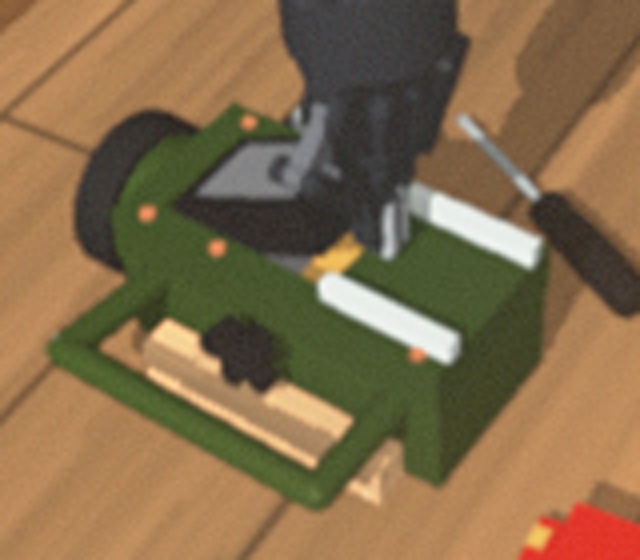

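```bash
python3 - <<'E'
from h import *
C=cam('side')
L=np.array([(0,32,90),(0,-32,90),(111,32,90),(10,20,68),(10,-20,68),(30,20,68),(-75,32,102),(0,32,60),(-75,50,90),(123,50,90)])/1000
for l,p in zip(L,((proj(C,toW(L))-[170,140])*4).round()): print((l*1000).round(),p)
# rays of crop points on plane lamp y=+30
for q in [(300,250),(305,235),(325,245),(180,208),(245,140)]:
    oo,v=ray(C,np.array([q])/4+[170,140]); A=toL(oo)[0]; B=toL(oo+v)[0]; 
    for y in(.03,-.03):
        k=(y-A[1])/(B-A)[1]; print(q,y,((A+k*(B-A))*1000).round(1))
E
```

```text
[ 0. 32. 90.] [331. 287.]
[  0. -32.  90.] [406. 207.]
[111.  32.  90.] [153. 200.]
[10. 20. 68.] [331. 294.]
[ 10. -20.  68.] [378. 245.]
[30. 20. 68.] [299. 278.]
[-75.  32. 102.] [464. 334.]
[ 0. 32. 60.] [335. 328.]
[-75.  50.  90.] [442. 377.]
[123.  50.  90.] [112. 212.]
(300, 250) 0.03 [ 18.6  30.  102.9]
(300, 250) -0.03 [ 70.8 -30.   21.6]
(305, 235) 0.03 [ 14.5  30.  115.3]
(305, 235) -0.03 [ 66.1 -30.   35.9]
(325, 245) 0.03 [  2.9  30.  115. ]
(325, 245) -0.03 [ 52.8 -30.   35.5]
(180, 208) 0.03 [94.8 30.  90.9]
(180, 208) -0.03 [158.5 -30.    7.7]
(245, 140) 0.03 [ 44.5  30.  160.7]
(245, 140) -0.03 [100.6 -30.   88.1]
```

```bash
python3 - <<'E'
import cv2
a=cv2.imread('pics/s5.png')[100:330,150:450]
cv2.imwrite('pics/s5b.png',cv2.convertScaleAbs(cv2.resize(a,None,fx=2.6,fy=2.6,interpolation=cv2.INTER_CUBIC),alpha=2.2,beta=10))
E
```

```text
(no output)
```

View pics/s5b.png

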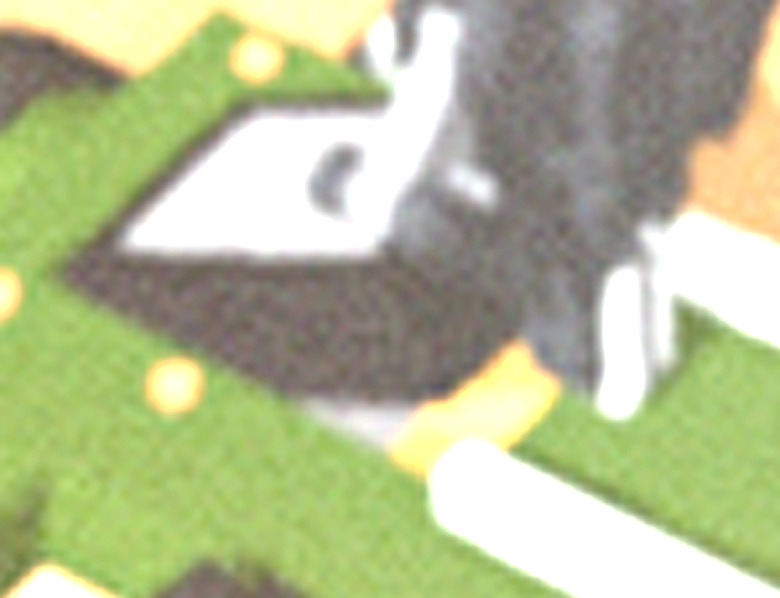

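The tail corner is at about crop (319,254), roughly x=6, z=104. The pack's tail is past the recess edge but held up by friction on the fingers. I'll push 2 mm more, then back off so the tail drops.

Emit:
send_rows([
  {"rot": [0,0,0],"xyz": [-0.001,0,0],"gripper": 0},
  {"rot": [0,0,0],"xyz": [-0.001,0,0],"gripper": 0},
  {"rot": [0,0,0],"xyz": [0,0,0],"gripper": 0},
])

```text
clock: 6.2
ee_pos: [0.5584, 0.0608, 0.0963]
eef_rot: [0.032, 0.999, 0.0, 0.0]
wrist_force: [-0.4, -0.3, -1.1]
gripper_width: 0.0002
gripper_force: 0.4
```

Emit:
send_rows([
  {"rot": [0,0,0],"xyz": [0.008,0,0],"gripper": 0},
  {"rot": [0,0,0],"xyz": [0.012,0,0],"gripper": 0},
  {"rot": [0,0,0],"xyz": [0,0,0],"gripper": 0},
])

```text
clock: 6.5
ee_pos: [0.5367, 0.0623, 0.0963]
eef_rot: [0.032, 0.999, 0.0, -0.0]
wrist_force: [-0.6, -0.1, -0.4]
gripper_width: -0.0001
gripper_force: 0.0
```

```bash
python3 - <<'E'
from h import *
s=st(); im=env.read_camera('side')[160:250,200:300]; tp=env.read_camera('top')[90:235,230:340]
a=cv2.resize(im[:,:,::-1],None,fx=4,fy=4,interpolation=cv2.INTER_CUBIC);b=cv2.resize(tp[:,:,::-1],None,fx=3.5,fy=3.5,interpolation=cv2.INTER_CUBIC)
c=np.zeros((max(len(a),len(b)),a.shape[1]+b.shape[1],3),np.uint8);c[:len(a),:a.shape[1]]=a;c[:len(b),a.shape[1]:]=b
cv2.imwrite('pics/s6.png',cv2.convertScaleAbs(c,alpha=1.8,beta=5))
E
```

```text
t 6.5 lamp mm [[-26.3   0.4  96.3]] toolx [-0.9979  0.0646  0.001 ] F [-0.6 -0.1 -0.4]
```

View pics/s6.png

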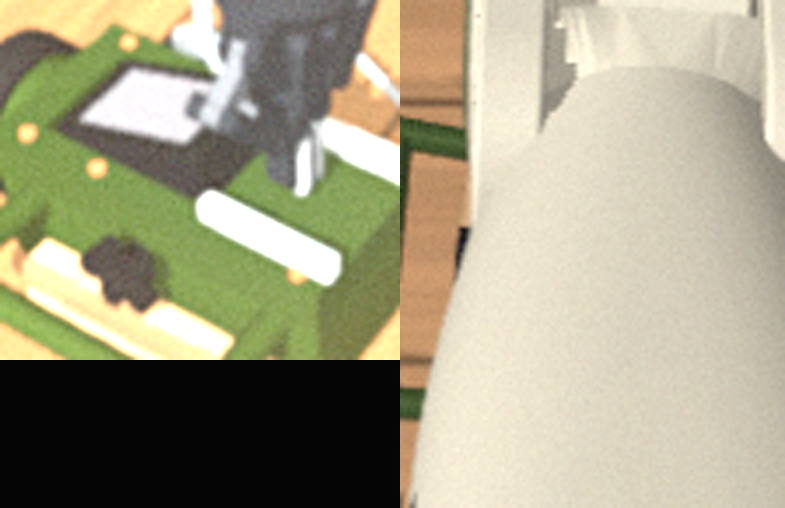

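The tail has dropped into the recess: at the rail end near (200,190) the pack now sits only slightly proud. I've used all 10 views, so from here I check by numbers. Next I press down at about lamp x=26.

Emit:
send_rows([
  {"rot": [0,0,0],"xyz": [0,0,-0.034],"gripper": 0},
  {"rot": [0,0,0],"xyz": [-0.026,0,0],"gripper": 0},
  {"rot": [0,0,0],"xyz": [-0.026,0,0],"gripper": 0},
  {"rot": [0,0,0],"xyz": [0,0,0.02],"gripper": 0},
  {"rot": [0,0,0],"xyz": [0,0,0],"gripper": 0},
])

```text
clock: 7.1
ee_pos: [0.5966, 0.0581, 0.1139]
eef_rot: [0.033, 0.999, -0.0, 0.006]
wrist_force: [6.2, -1.0, 8.2]
gripper_width: -0.0001
gripper_force: 4.6
```

```bash
python3 -c "
from h import *
st()"
```

```text
t 7.1 lamp mm [[ 3.380e+01 -1.000e-01  1.139e+02]] toolx [-0.9978  0.0652 -0.0127] F [ 6.2 -1.   8.2]
```

Contact came earlier than expected (z 114, 8 N). I'll lift clear and measure the pack's attitude from the side and wrist cameras.

Emit:
send_rows([
  {"rot": [0,0,0],"xyz": [0,0,-0.02],"gripper": 0},
  {"rot": [0,0,0],"xyz": [0.03,0,-0.04],"gripper": 0},
  {"rot": [0,0,0],"xyz": [0.04,0,-0.03],"gripper": 0},
  {"rot": [0,0,0],"xyz": [0.045,0,0],"gripper": 0},
  {"rot": [0,0,0],"xyz": [0,0,0],"gripper": 0},
])

```text
clock: 7.6
ee_pos: [0.4697, 0.0668, 0.2006]
eef_rot: [0.032, 0.999, 0.0, -0.002]
wrist_force: [0.6, -0.6, -0.2]
gripper_width: 0.0001
gripper_force: 0.0
```

```bash
python3 - <<'E'
from h import *
s=st(); im=env.read_camera('side'); np.save('pics/side7.npy',im)
C=cam('side')
c=im[160:250,200:300].astype(int)
# label: grey, low saturation, mid brightness ; print regions
hsv=cv2.cvtColor(im,cv2.COLOR_RGB2HSV)
m=((hsv[...,1]<45)&(hsv[...,2]>75)&(hsv[...,2]<190)).astype(np.uint8)
m[:165]=0;m[235:]=0;m[:,:205]=0;m[:,295:]=0
n,l,stt,cen=cv2.connectedComponentsWithStats(m)
for i in range(1,n):
    if stt[i,4]>20:
        k=cv2.findContours((l==i).astype(np.uint8),0,1)[0][0]
        print(stt[i],cen[i].round(),cv2.approxPolyDP(k,3,True)[:,0].tolist())
# flush predicted corners for label/pack
L=np.array([(1.5,30,90),(1.5,-30,90),(93.5,-30,90),(93.5,30,90),(0,32,90)])/1000
print('flush pack corners px',proj(C,toW(L)).round(1).tolist())
v=hsv[...,2]
for r in range(178,216,1): print(r,' '.join('%3d'%x for x in v[r,212:275:2]))
E
```

```text
t 7.6 lamp mm [[-93.4   0.6 200.6]] toolx [-0.9979  0.0639  0.0038] F [ 0.6 -0.6 -0.2]
[220 165  45  31 608] [242. 183.] [[264, 179], [252, 165], [254, 177], [247, 169], [249, 165], [242, 170], [257, 181], [232, 177], [220, 190], [246, 195], [259, 179]]
[249 207  37  25  60] [270. 218.] [[249, 209], [249, 213], [253, 207], [283, 222], [283, 229], [277, 229], [284, 229], [283, 222], [253, 207]]
[250 215  23  12  23] [261. 221.] [[250, 215], [272, 226]]
flush pack corners px [[252.7, 210.7], [270.3, 192.1], [233.8, 175.5], [215.5, 192.6], [252.7, 211.6]]
178  92  85  87  83  87  86  84  73  53  63 124 140 125 116 103  81  72  59  56  56  71 130 156 178 161 124 106 120 122 116 125 122
179  84  84  89  88  87  90  76  59  54  88 141 145 144 141 136 121 109  97  74  65  57  73  96 134 103  89  89 116 115 118 122 124
180  94  86  84  87  89  83  66  56  63 124 147 140 144 143 143 139 142 129 118 108  92  71  68  77  59  68  68 104 116 121 125 120
181  86  88  85  89  88  73  55  55  92 141 143 138 141 144 146 143 145 146 143 137 127 117 106  81  50  58  58 101 121 128 117 125
182  90  83  
[... 3774 characters left out ...]
 229 159  92  69  91  89  90  93  93  88
211  83  90  89  85  88  88  87  87  92  87  92  86  90  86  88  87  89  87  98 240 241 241 241 230 163  90  75  85  92  92  91  91
212  79  91  92  88  87  88  89  89  87  90  89  86  91  91  90  90  91  88  95 235 241 240 241 242 229 158  84  69  83  91  88  89
213  82  91  91  92  90  88  91  84  90  89  86  91  88  88  88  90  86  87  93 225 242 239 239 240 240 228 161  87  69  89  90  89
214  88  91  88  91  93  94  88  87  89  90  88  85  86  89  91  86  91  87  91 197 242 240 239 239 239 240 229 162  90  74  90  90
215  91  92  89  92  93  94  89  88  88  88  87  87  84  87  85  89  90  88  88 139 214 242 241 239 238 240 240 226 162  92  81  86
```

```bash
cat > pnp.py <<'E'
from h import *
ct=cam('top'); f=lambda l:np.array(l)/4+[210,90]
lab=toL(onz(ct,f([(245,308),(342,318),(333,467),(234,460)]),.12)); 
tail=lab0=toL(onz(ct,f([(216,492),(350,500)]),.12))[:,0].mean()
front=toL(onz(ct,f([(358,290),(232,280)]),.12))[:,0].mean()
E
python3 - <<'E'
from pnp import *
print('label lamp mm',(lab*1000).round(1).tolist(),'tail',tail,'front',front)
C=cam('side')
im=np.load('pics/side7.npy');v=cv2.cvtColor(im,cv2.COLOR_RGB2HSV)[...,2]
g=np.float32([(219.5,190),(231.5,177),(258.5,181.3),(246.5,195.7)])
# symmetrise label: length a..b from tail, half width
a=lab[2:,0].mean()-(tail+front)/2; b=lab[:2,0].mean()-(tail+front)/2; w=abs(lab[[0,3],1].mean()-lab[[1,2],1].mean())/2
print('label x range from pack mid',a,b,'half width',w)
# yaw constrained: unknown tail-top (x,z) and pitch; least squares on corners
from scipy.optimize import least_squares
def model(q,pts):
    x,z,th=q; P=[]
    for u,y,h in pts: # u from pack mid along, h below top
        P.append((x+u*np.cos(th)-h*np.sin(th),y, z-u*np.sin(th)-h*np.cos(th)))
    return np.array(P)
pts=[(b,w,0),(b,-w,0),(a,-w,0),(a,w,0)]
r=least_squares(lambda q:(proj(C,toW(model(q,pts)))-g).ravel(),[.047,.1,.1])
print('mid-top x,z,pitch',r.x,'res',r.fun.round(1))
for n,p in dict(tailtop=(-.046,0,0),tailbot=(-.046,0,.03),fronttop=(.046,0,0),tongue=(.062,0,.03)).items(): print(n,(model(r.x,[p])*1000).round(1))
E
```

```text
label lamp mm [[15.9, 22.8, 120.0], [14.5, -21.5, 120.0], [-54.6, -21.6, 120.0], [-54.6, 22.9, 120.0]] tail -0.06935874139314564 front 0.028443217559223445
label x range from pack mid -0.03414082139677811 0.03567979274875987 half width 0.02220549376720829
mid-top x,z,pitch [0.05547337 0.10367515 0.28274022] res [-0.3 -0.4  1.3 -0.   0.3  0.6 -1.2 -0.3]
tailtop [[ 11.3   0.  116.5]]
tailbot [[ 2.9  0.  87.7]]
fronttop [[99.6  0.  90.8]]
tongue [[106.6   0.   57.6]]
```

By PnP on the label, the pack is tilted 16° with its tail bottom right at the recess edge (x≈2, z≈89). I'll go behind and above the tail, then drive down its slanted face, which pushes it forward and down.

Emit:
send_rows([
  {"rot": [0,0,0],"xyz": [-0.04,0,0.025],"gripper": 0},
  {"rot": [0,0,0],"xyz": [-0.03,0,0.03],"gripper": 0},
  {"rot": [0,0,0],"xyz": [-0.01,0,0.015],"gripper": 0},
  {"rot": [0,0,0],"xyz": [0,0,0],"gripper": 0},
  {"rot": [0,0,0],"xyz": [0,0,0],"gripper": 0},
])

```text
clock: 8.15
ee_pos: [0.5547, 0.061, 0.13]
eef_rot: [0.032, 0.999, 0.0, -0.001]
wrist_force: [-0.6, -0.1, 0.6]
gripper_width: 0.0
gripper_force: 0.0
```

```bash
python3 -c "
from h import *
st()"
```

```text
t 8.15 lamp mm [[ -8.3   0.2 130. ]] toolx [-0.9979  0.0648  0.002 ] F [-0.6 -0.1  0.6]
```

Emit:
send_rows([
  {"rot": [0,0,0],"xyz": [-0.0015,0,0.01],"gripper": 0},
  {"rot": [0,0,0],"xyz": [0,0,0.005],"gripper": 0},
  {"rot": [0,0,0],"xyz": [0,0,0.003],"gripper": 0},
  {"rot": [0,0,0],"xyz": [0,0,0.003],"gripper": 0},
])

```text
clock: 8.55
ee_pos: [0.5565, 0.061, 0.1095]
eef_rot: [0.032, 0.999, 0.0, 0.0]
wrist_force: [0.2, 0.3, 0.1]
gripper_width: -0.0001
gripper_force: 0.0
```

Emit:
send_rows([
  {"rot": [0,0,0],"xyz": [0,0,0.003],"gripper": 0},
  {"rot": [0,0,0],"xyz": [0,0,0.003],"gripper": 0},
])

```text
clock: 8.75
ee_pos: [0.5567, 0.061, 0.1033]
eef_rot: [0.032, 0.999, 0.0, 0.0]
wrist_force: [-0.6, 0.9, -0.2]
gripper_width: 0.0001
gripper_force: 0.0
```

Emit:
send_rows([
  {"rot": [0,0,0],"xyz": [0,0,0.003],"gripper": 0},
  {"rot": [0,0,0],"xyz": [0,0,0.002],"gripper": 0},
])

```text
clock: 8.95
ee_pos: [0.5566, 0.0609, 0.098]
eef_rot: [0.032, 0.999, 0.0, -0.0]
wrist_force: [-0.2, -0.9, -0.1]
gripper_width: -0.0
gripper_force: 0.0
```

Emit:
send_rows([
  {"rot": [0,0,0],"xyz": [0,0,0.002],"gripper": 0},
  {"rot": [0,0,0],"xyz": [0,0,0.002],"gripper": 0},
])

```text
clock: 9.15
ee_pos: [0.5564, 0.061, 0.0943]
eef_rot: [0.032, 0.999, 0.0, -0.0]
wrist_force: [-2.0, 0.2, 2.6]
gripper_width: -0.0004
gripper_force: 1.1
```

```bash
cat >> pnp.py <<'E'
from scipy.optimize import least_squares
def model(q,pts):
    x,z,th=q
    return np.array([(x+u*np.cos(th)-h*np.sin(th),y,z-u*np.sin(th)-h*np.cos(th)) for u,y,h in pts])
def quad():
    im=env.read_camera('side'); hsv=cv2.cvtColor(im,cv2.COLOR_RGB2HSV)
    m=((hsv[...,1]<45)&(hsv[...,2]>105)&(hsv[...,2]<175)).astype(np.uint8)
    m=m&cv2.fillConvexPoly(np.zeros_like(m),np.array([(208,192),(235,168),(272,186),(250,208)]),1)
    return im,m
def edges():
    # label edges sampled on 4 corners by fitting lines to the visible left and front edges
    im,m=quad(); n,l,s,c=cv2.connectedComponentsWithStats(cv2.morphologyEx(m,cv2.MORPH_OPEN,np.ones((3,3),np.uint8)))
    i=1+np.argmax(s[1:,4]); k=cv2.findContours((l==i).astype(np.uint8),0,1)[0][0]
    return im,cv2.approxPolyDP(k,2.5,True)[:,0].tolist(),s[i]
def fit(g,idx):
    C=cam('side'); w=.0222;P=[(.035,w,0),(.035,-w,0),(-.035,-w,0),(-.035,w,0)]
    r=least_squares(lambda q:(proj(C,toW(model(q,[P[i] for i in idx])))-g).ravel(),[.047,.1,.1])
    print('mid x,z,pitch',r.x.round(4),'res',r.fun.round(1))
    for n,p in dict(tailtop=(-.046,0,0),tailbot=(-.046,0,.03),fronttop=(.046,0,0),tongue=(.062,0,.03)).items(): print(n,(model(r.x,[p])*1000).round(1))
E
python3 - <<'E'
from pnp import *
st(); im,k,s=edges(); print(k,s)
E
```

```text
t 9.15 lamp mm [[-6.6  0.2 94.3]] toolx [-9.979e-01  6.470e-02  5.000e-04] F [-2.   0.2  2.6]
[[249, 175], [245, 175], [240, 187], [236, 185], [238, 178], [232, 178], [222, 190], [246, 194], [244, 186]] [222 174  28  21 318]
```

Emit:
send_rows([
  {"rot": [0,0,0],"xyz": [0,0,0.0015],"gripper": 0},
  {"rot": [0,0,0],"xyz": [0,0,0],"gripper": 0},
])

```text
clock: 9.4
ee_pos: [0.5569, 0.0609, 0.0926]
eef_rot: [0.032, 0.999, 0.0, 0.0]
wrist_force: [-0.5, -0.1, 0.0]
gripper_width: 0.0001
gripper_force: 0.0
```

Emit:
send_rows([
  {"rot": [0,0,0],"xyz": [-0.001,0,0],"gripper": 0},
  {"rot": [0,0,0],"xyz": [-0.001,0,0],"gripper": 0},
])

```text
clock: 9.6
ee_pos: [0.5584, 0.0608, 0.0926]
eef_rot: [0.032, 0.999, 0.0, -0.0]
wrist_force: [-0.1, 0.7, -0.5]
gripper_width: -0.0
gripper_force: 0.4
```

Emit:
send_rows([
  {"rot": [0,0,0],"xyz": [-0.001,0,0],"gripper": 0},
  {"rot": [0,0,0],"xyz": [0,0,0],"gripper": 0},
])

```text
clock: 9.8
ee_pos: [0.5596, 0.0607, 0.0926]
eef_rot: [0.032, 0.999, 0.0, -0.0]
wrist_force: [-0.5, -0.6, -0.2]
gripper_width: -0.0002
gripper_force: 0.5
```

```bash
python3 - <<'E'
from pnp import *
st(); im,k,s=edges(); print(k,s)
v=cv2.cvtColor(im,cv2.COLOR_RGB2HSV)[...,2]
for r in range(184,214,2): print(r,' '.join('%3d'%x for x in v[r,212:275:2]))
E
```

```text
t 9.8 lamp mm [[-3.3  0.2 92.6]] toolx [-9.979e-01  6.480e-02  4.000e-04] F [-0.5 -0.6 -0.2]
[[248, 174], [244, 174], [238, 187], [232, 179], [221, 191], [248, 200], [252, 193], [242, 188]] [221 174  32  27 418]
184  86  87  88  81  54  47  50 101 146 145 145 140  83  79 131 137 105  67  67 106 113  56  51  49  53  66  64  47  54  58  91 122
186  84  89  82  54  43  54 120 148 143 148 145 147 130 103 124 129  85  75  57  56  68  53  49  50  52  63  58  52  70  59 122 157
188  86  75  60  48  64 120 151 144 146 142 146 143 144 143 131 119  76  64  52  49  52  56  54  57  55  60  56  57 124  95 164 174
190  76  54  54  51 119 149 146 145 146 147 148 146 145 144 150 144 130 110  71  55  57  58  55  56  55  56  57  67  95  98 158 165
192  74  57  55  50  67 102 128 139 144 144 150 146 144 145 145 145 150 148 139 113  75  55  55  55  62  50  74 131  98  89 136 162
194  84  85  69  56  49  47  57  76 120 133 149 147 143 149 145 142 147 146 146 146 142  81  49  55  56  50  98 160  92  95  71  99
196  91  88  83  84  73  55  52  53  51  64 104 123 148 148 149 147 144 144 147 149 116  61  59 
[... 391 characters left out ...]
  50  52  66  55 134 189  85  83  85  86
204  82  85  83  85  91  92 111  90  88  83  87  83  73  55  55  49  57  54  53  48  47  46  47  68  84  81 153 166  76  90  86  92
206  85  87  87  89  86  89  84  86  85  87  84  88  87  89  74  57  48  48  48  41  47  46  60  87  88  86  92  91  86  86  87  92
208  87  88  86  89  82  86  85  87  85  88  83  89  85  90  87  81  72  59  47  92 188 155  89  72  86  89  84  91  87  89  86  86
210  84  91  86  83  87  85  90  85  85  86  86  89  87  85  83  90  87  84  78 219 241 240 226 159  87  72  84  85  85  85  89  88
212  76  92  92  93  84  87  93  88  86  85  89  90  87  89  87  89  86  88  93 235 238 239 237 239 225 159  85  63  81  86  87  91
```

The tail has dropped: the label's tail corner went from row 195 to row 201. Fitting the attitude again.

```bash
python3 - <<'E'
from pnp import *
fit(np.array([(219.5,191),(247.8,201.3),(232,178.5)]),[0,3,1])
E
```

```text
mid x,z,pitch [0.0549 0.094  0.1151] res [-0.  -0.  -0.8  0.2  1.  -0.2]
tailtop [[ 9.2  0.  99.3]]
tailbot [[ 5.8  0.  69.5]]
fronttop [[100.6   0.   88.8]]
tongue [[113.1   0.   57.1]]
```

The tail top is at z≈99 with its bottom on the contact, and the tongue is well past the lip edge. Now press at lamp x≈28.

Emit:
send_rows([
  {"rot": [0,0,0],"xyz": [0.004,0,-0.01],"gripper": 0},
  {"rot": [0,0,0],"xyz": [0,0,-0.015],"gripper": 0},
  {"rot": [0,0,0],"xyz": [-0.018,0,0],"gripper": 0},
  {"rot": [0,0,0],"xyz": [-0.017,0,0],"gripper": 0},
  {"rot": [0,0,0],"xyz": [0,0,0],"gripper": 0},
])

```text
clock: 10.35
ee_pos: [0.5933, 0.0584, 0.1192]
eef_rot: [0.033, 0.999, 0.0, 0.002]
wrist_force: [0.7, 1.0, -0.6]
gripper_width: -0.0004
gripper_force: 0.0
```

Emit:
send_rows([
  {"rot": [0,0,0],"xyz": [0,0,0.01],"gripper": 0},
  {"rot": [0,0,0],"xyz": [0,0,0.004],"gripper": 0},
  {"rot": [0,0,0],"xyz": [0,0,0],"gripper": 0},
])

```text
clock: 10.65
ee_pos: [0.5889, 0.0589, 0.1025]
eef_rot: [0.032, 0.999, 0.0, -0.001]
wrist_force: [-0.6, 0.3, 0.5]
gripper_width: -0.0004
gripper_force: 0.0
```

```bash
python3 -c "
from h import *
st()"
```

```text
t 10.65 lamp mm [[ 26.    0.2 102.5]] toolx [-0.9979  0.0646  0.0029] F [-0.6  0.3  0.5]
```

Emit:
send_rows([
  {"rot": [0,0,0],"xyz": [0,0,0.002],"gripper": 0},
  {"rot": [0,0,0],"xyz": [0,0,0.002],"gripper": 0},
  {"rot": [0,0,0],"xyz": [0,0,0.002],"gripper": 0},
])

```text
clock: 10.95
ee_pos: [0.5903, 0.0588, 0.0988]
eef_rot: [0.032, 0.999, 0.0, 0.0]
wrist_force: [-5.6, 0.4, 12.0]
gripper_width: -0.0002
gripper_force: 5.8
```

Emit:
send_rows([
  {"rot": [0,0,0],"xyz": [0,0,0.001],"gripper": 0},
  {"rot": [0,0,0],"xyz": [0,0,0.001],"gripper": 0},
])

```text
clock: 11.15
ee_pos: [0.5899, 0.0588, 0.0974]
eef_rot: [0.032, 0.999, 0.0, -0.0]
wrist_force: [-5.8, -0.5, 13.3]
gripper_width: -0.0
gripper_force: 5.9
```

Emit:
send_rows([
  {"rot": [0,0,0],"xyz": [0,0,0.001],"gripper": 0},
  {"rot": [0,0,0],"xyz": [0,0,0.001],"gripper": 0},
])

```text
clock: 11.35
ee_pos: [0.5892, 0.0589, 0.0954]
eef_rot: [0.032, 0.999, 0.0, -0.001]
wrist_force: [-7.6, 0.1, 11.6]
gripper_width: -0.0004
gripper_force: 6.2
```

Emit:
send_rows([
  {"rot": [0,0,0],"xyz": [0,0,0.001],"gripper": 0},
  {"rot": [0,0,0],"xyz": [0,0,0.001],"gripper": 0},
])

```text
clock: 11.55
ee_pos: [0.5885, 0.0589, 0.0932]
eef_rot: [0.032, 0.999, -0.0, -0.001]
wrist_force: [-9.4, -0.3, 12.9]
gripper_width: -0.0
gripper_force: 6.5
```

```bash
python3 -c "
from h import *
st()"
```

```text
t 11.55 lamp mm [[25.6  0.2 93.2]] toolx [-0.9979  0.0645  0.0027] F [-9.4 -0.3 12.9]
```

The pack is sinking at about 13 N, as expected. I'll press on to the floor.

Emit:
send_rows([
  {"rot": [0,0,0],"xyz": [0,0,0.001],"gripper": 0},
  {"rot": [0,0,0],"xyz": [0,0,0.001],"gripper": 0},
])

```text
clock: 11.75
ee_pos: [0.5877, 0.059, 0.091]
eef_rot: [0.032, 0.999, 0.0, -0.002]
wrist_force: [-11.2, -0.3, 14.1]
gripper_width: 0.0002
gripper_force: 7.1
```

Emit:
send_rows([
  {"rot": [0,0,0],"xyz": [0,0,0.001],"gripper": 0},
  {"rot": [0,0,0],"xyz": [0,0,0.0005],"gripper": 0},
])

```text
clock: 11.95
ee_pos: [0.5874, 0.059, 0.09]
eef_rot: [0.032, 0.999, -0.0, -0.002]
wrist_force: [-13.8, 0.2, 20.1]
gripper_width: -0.0004
gripper_force: 10.3
```

Emit:
send_rows([
  {"rot": [0,0,0],"xyz": [0,0,0.0005],"gripper": 0},
  {"rot": [0,0,0],"xyz": [0,0,0.0005],"gripper": 0},
])

```text
clock: 12.15
ee_pos: [0.5874, 0.059, 0.09]
eef_rot: [0.032, 0.999, -0.0, -0.002]
wrist_force: [-15.2, -0.1, 26.8]
gripper_width: -0.0002
gripper_force: 13.2
```

```bash
python3 -c "
from h import *
st()"
```

```text
t 12.15 lamp mm [[24.5  0.3 90. ]] toolx [-0.9979  0.0643  0.0039] F [-15.2  -0.1  26.8]
```

The pack is bottomed at z=90.0, flush, with force rising to 27 N. I'll release it, go up, and move round to the outside of the tab.

Emit:
send_rows([
  {"rot": [0,0,0],"xyz": [0,0,-0.01],"gripper": 0},
  {"rot": [0,0,0],"xyz": [0,0,-0.03],"gripper": 0},
  {"rot": [0,0,0],"xyz": [0,0,-0.03],"gripper": 0},
  {"rot": [0,0,0],"xyz": [0,0,0],"gripper": 0},
])

```text
clock: 12.55
ee_pos: [0.5937, 0.0587, 0.1621]
eef_rot: [0.032, 0.999, 0.0, 0.004]
wrist_force: [0.2, 0.3, -0.1]
gripper_width: -0.0001
gripper_force: 0.0
```

Emit:
send_rows([
  {"rot": [0,0,0],"xyz": [-0.0135,-0.031,0],"gripper": 0},
  {"rot": [0,0,0],"xyz": [-0.0135,-0.031,0],"gripper": 0},
  {"rot": [0,0,0],"xyz": [-0.0135,-0.031,0],"gripper": 0},
  {"rot": [0,0,0],"xyz": [0,0,0],"gripper": 0},
  {"rot": [0,0,0],"xyz": [0,0,0],"gripper": 0},
])

```text
clock: 13.05
ee_pos: [0.6248, -0.0373, 0.1564]
eef_rot: [0.033, 0.999, 0.0, -0.001]
wrist_force: [-0.6, 0.5, 0.1]
gripper_width: 0.0002
gripper_force: 0.0
```

```bash
python3 - <<'E'
from pnp import *
st(); im,k,s=edges(); print(k,s)
fit(np.array([(219.5,191)]*0+[q for q in []]) if 0 else np.array([min(k,key=lambda p:p[0]),max(k,key=lambda p:p[1])],float),[0,3])
v=cv2.cvtColor(im,cv2.COLOR_RGB2HSV)[...,2]
for r in range(176,214,2): print(r,' '.join('%3d'%x for x in v[r,212:275:2]))
E
```

```text
t 13.05 lamp mm [[ 67.9 -93.5 156.4]] toolx [-0.9978  0.0664  0.0011] F [-0.6  0.5  0.1]
[[223, 190], [223, 193], [246, 205], [260, 194], [237, 181], [232, 181]] [223 181  38  25 552]
mid x,z,pitch [ 0.0522  0.0917 -0.0389] res [-2.7  0.4  2.5 -0.1]
tailtop [[ 6.2  0.  89.9]]
tailbot [[ 7.4  0.  59.9]]
fronttop [[98.2  0.  93.5]]
tongue [[115.3   0.   64.1]]
176  84  77  84  83  88  88  86  85  70  66  71  81  88  87  87  88  92  86  85  85 139 190 185 186 185 142 122 117 118 115 124 137
178  83  86  87  89  86  88  85  70  67  62  53  57  56  72  85  87  86  89  86  86  95 141 191 190 165 122 106 121 117 119 122 120
180  86  85  86  85  90  84  70  63  53  51  72 121  96  62  54  76  87  94  85  92  86  90 159 187 105  94  93 106 114 123 123 121
182  86  86  91  84  85  64  62  56  57  72 135 151 151 134  96  64  58  73  81  89  90  88  93 152 128  97 106 154 124 120 122 119
184  88  83  87  79  65  62  54  48  88 146 149 149 148 152 148 133  94  66  59  63  78  87  88 109 177 183 177 178 111  99 112 128
186  87  85  81  63  56  59  51  93 143 150 149 150 151 148 151 152 149 140 111
[... 1068 characters left out ...]
  58  54  65  86  86  91  84  87  89  91
204  85  87  85  89  88  93 111  85  87  88  88  84  75  58  56  65 106 140 148 115  56  52  54  67  87  89  88  91  84  89  89  89
206  86  88  84  88  85  87  84  90  90  87  91  89  88  89  76  57  54  67  90  54  51  49  62  86  96  86  89  89  92  91  88  88
208  86  89  84  87  91  89  88  90  84  92  86  92  88  87  85  86  76  61  51  99 195 153  90  77  85  89  90  87  88  91  93  92
210  85  89  89  90  85  88  90  84  88  87  88  86  91  90  83  91  89  86  83 217 243 240 226 158  88  76  86  87  88  86  88  91
212  80  92  93  90  89  84  87  89  86  90  87  85  86  88  89  89  86  86  96 233 238 238 239 238 225 157  90  67  83  92  93  92
```

The label quad runs parallel to the case (corners about (221,192), (233,180), (261,193), (248,206)), so the pack is flat and flush. I descend and push the tab in +y.

Emit:
send_rows([
  {"rot": [0,0,0],"xyz": [0.003,0,0.025],"gripper": 0},
  {"rot": [0,0,0],"xyz": [0,0,0.024],"gripper": 0},
  {"rot": [0,0,0],"xyz": [0,0,0],"gripper": 0},
  {"rot": [0,0,0],"xyz": [0,0.006,0],"gripper": 0},
  {"rot": [0,0,0],"xyz": [0,0.006,0],"gripper": 0},
])

```text
clock: 13.6
ee_pos: [0.6236, -0.0236, 0.1097]
eef_rot: [0.032, 0.999, 0.0, 0.001]
wrist_force: [0.5, -0.0, 0.4]
gripper_width: -0.0001
gripper_force: 0.0
```

Emit:
send_rows([
  {"rot": [0,0,0],"xyz": [0,0.005,0],"gripper": 0},
  {"rot": [0,0,0],"xyz": [0,0.005,0],"gripper": 0},
  {"rot": [0,0,0],"xyz": [0,0.005,0],"gripper": 0},
])

```text
clock: 13.9
ee_pos: [0.6249, -0.0095, 0.1094]
eef_rot: [0.032, 0.999, -0.0, 0.001]
wrist_force: [1.6, -2.1, 0.5]
gripper_width: 0.0003
gripper_force: 1.0
```

```bash
python3 -c "
from h import *
st()"
```

```text
t 13.9 lamp mm [[ 66.3 -65.7 109.4]] toolx [-0.9979  0.0648 -0.0027] F [ 1.6 -2.1  0.5]
```

Emit:
send_rows([
  {"rot": [0,0,0],"xyz": [0,0.005,0],"gripper": 0},
  {"rot": [0,0,0],"xyz": [0,0.005,0],"gripper": 0},
  {"rot": [0,0,0],"xyz": [0.002,0.005,0],"gripper": 0},
  {"rot": [0,0,0],"xyz": [0.002,0.005,0],"gripper": 0},
])

```text
clock: 14.3
ee_pos: [0.6202, 0.0112, 0.1079]
eef_rot: [0.032, 0.999, 0.0, -0.001]
wrist_force: [-0.9, -0.9, 0.1]
gripper_width: 0.0001
gripper_force: 0.0
```

Emit:
send_rows([
  {"rot": [0,0,0],"xyz": [0.002,0.005,0],"gripper": 0},
  {"rot": [0,0,0],"xyz": [0.002,0.005,0],"gripper": 0},
  {"rot": [0,0,0],"xyz": [0.002,0.005,0],"gripper": 0},
  {"rot": [0,0,0],"xyz": [0,0,0],"gripper": 0},
])

```text
clock: 14.7
ee_pos: [0.6154, 0.0269, 0.1081]
eef_rot: [0.032, 0.999, 0.0, -0.0]
wrist_force: [-1.4, -0.4, 0.1]
gripper_width: -0.0002
gripper_force: 0.4
```

```bash
python3 -c "
from h import *
st()"
```

```text
t 14.7 lamp mm [[ 54.5 -30.  108.1]] toolx [-0.998   0.0639  0.001 ] F [-1.4 -0.4  0.1]
```

Emit:
send_rows([
  {"rot": [0,0,0],"xyz": [0,-0.01,0],"gripper": 0},
  {"rot": [0,0,0],"xyz": [0,0,-0.02],"gripper": 0},
  {"rot": [0,0,0],"xyz": [0,0,-0.015],"gripper": 0},
  {"rot": [0,0,0],"xyz": [-0.017,0.019,0],"gripper": 0},
  {"rot": [0,0,0],"xyz": [-0.017,0.019,0],"gripper": 0},
])

```text
clock: 15.2
ee_pos: [0.6529, 0.0508, 0.1446]
eef_rot: [0.033, 0.999, 0.0, 0.001]
wrist_force: [-0.2, -0.1, -0.1]
gripper_width: 0.0003
gripper_force: 0.0
```

Emit:
send_rows([
  {"rot": [0,0,0],"xyz": [0,0,0],"gripper": 0},
  {"rot": [0,0,0],"xyz": [0,0,0],"gripper": 0},
])

```text
clock: 15.4
ee_pos: [0.6519, 0.0514, 0.143]
eef_rot: [0.032, 0.999, 0.0, -0.0]
wrist_force: [-0.9, 0.9, 0.2]
gripper_width: 0.0001
gripper_force: 0.0
```

```bash
python3 -c "
from h import *
st()"
```

```text
t 15.4 lamp mm [[ 89.4  -3.3 143. ]] toolx [-9.979e-01  6.440e-02  3.000e-04] F [-0.9  0.9  0.2]
```

Emit:
send_rows([
  {"rot": [0,0,0],"xyz": [0,0,0.018],"gripper": 0},
  {"rot": [0,0,0],"xyz": [0,0,0.018],"gripper": 0},
  {"rot": [0,0,0],"xyz": [0,0,0],"gripper": 0},
  {"rot": [0,0,0],"xyz": [0.006,0,0],"gripper": 0},
  {"rot": [0,0,0],"xyz": [0.006,0,0],"gripper": 0},
])

```text
clock: 15.9
ee_pos: [0.6405, 0.0523, 0.1084]
eef_rot: [0.033, 0.999, 0.0, 0.001]
wrist_force: [9.0, 3.9, -3.7]
gripper_width: -0.0002
gripper_force: 5.3
```

Emit:
send_rows([
  {"rot": [0,0,0],"xyz": [0.005,0.001,0],"gripper": 0},
  {"rot": [0,0,0],"xyz": [0.005,0.001,0],"gripper": 0},
  {"rot": [0,0,0],"xyz": [0.005,0.001,0],"gripper": 0},
  {"rot": [0,0,0],"xyz": [0.005,0.001,0],"gripper": 0},
  {"rot": [0,0,0],"xyz": [0,0,0],"gripper": 0},
])

```text
clock: 16.4
ee_pos: [0.6299, 0.0645, 0.1108]
eef_rot: [0.03, 0.999, 0.007, 0.011]
wrist_force: [25.1, 21.3, -12.6]
gripper_width: 0.0003
gripper_force: 13.7
```

```bash
python3 -c "
from h import *
st()"
```

```text
t 16.4 lamp mm [[ 66.6   8.4 110.8]] toolx [-0.998   0.0598 -0.0208] F [ 25.1  21.3 -12.6]
```

The force is 33 N in x and y, so the tab isn't where I assumed and I'm pushing nearly along the bar. I'll back off and locate the tab.

Emit:
send_rows([
  {"rot": [0,0,0],"xyz": [-0.012,0,0],"gripper": 0},
  {"rot": [0,0,0],"xyz": [-0.012,0.004,0],"gripper": 0},
  {"rot": [0,0,0],"xyz": [0,0.004,-0.03],"gripper": 0},
  {"rot": [0,0,0],"xyz": [-0.01,0.04,-0.03],"gripper": 0},
  {"rot": [0,0,0],"xyz": [0,0.04,-0.02],"gripper": 0},
])

```text
clock: 16.9
ee_pos: [0.6611, 0.1423, 0.1904]
eef_rot: [0.034, 0.999, 0.0, 0.002]
wrist_force: [1.1, 0.7, 0.5]
gripper_width: -0.0002
gripper_force: 0.0
```

```bash
python3 - <<'E'
from pnp import *
st()
for n,z in (('top',.125),('side',.112),('wrist',.112)):
    s=env.read_state(); im=env.read_camera(n); np.save(f'pics/{n}8.npy',im)
    if n=='wrist': continue
    C=cam(n)
    for d in range(0,115,15):
        a=np.radians(d); print(n,d,proj(C,toW([(.025+.046*np.sin(a),-.041+.046*np.cos(a),z)])).round()[0],end=' ')
    print()
im=np.load('pics/side8.npy');hsv=cv2.cvtColor(im,cv2.COLOR_RGB2HSV)
m=((hsv[...,1]<40)&(hsv[...,2]>155)).astype(np.uint8); m[:150]=0;m[212:]=0;m[:,:205]=0;m[:,290:]=0
n,l,s,c=cv2.connectedComponentsWithStats(m)
print([ (s[i].tolist(),c[i].round().tolist()) for i in range(1,n) if s[i,4]>8])
v=hsv[...,2]
for r in range(160,202,2): print(r,' '.join('%3d'%x for x in v[r,222:285:2]))
E
```

```text
t 16.9 lamp mm [[ 92.8  88.1 190.4]] toolx [-0.9977  0.0677 -0.0046] F [1.1 0.7 0.5]
top 0 [281. 162.] top 15 [283. 156.] top 30 [286. 150.] top 45 [290. 146.] top 60 [295. 142.] top 75 [302. 140.] top 90 [308. 140.] top 105 [314. 141.] 
side 0 [250. 190.] side 15 [245. 187.] side 30 [242. 184.] side 45 [240. 180.] side 60 [240. 176.] side 75 [242. 172.] side 90 [245. 168.] side 105 [249. 165.] 
[([285, 169, 5, 7, 18], [287.0, 172.0]), ([235, 172, 33, 16, 218], [248.0, 182.0]), ([271, 186, 19, 15, 161], [280.0, 192.0]), ([249, 208, 12, 4, 31], [254.0, 210.0])]
160 179 187 173 159 163 172 174 178 185 187 180 179 182 156 142 178 142 127 126 122 119 125 128 155 173 172 170 170 174 169 161 157
162 184 171 160 167 173 174 182 185 184 184 178 178 158 136 185 163 131 124 118 122 125 128 149 170 167 170 176 175 169 159 155 160
164 176 157 167 164 177 179 185 184 178 177 180 163 139 180 191 141 124 123 122 123 124 155 177 169 169 176 170 171 162 156 160 174
166 169 170 145  84 127 170 183 181 177 183 167 145 155 169 182 154 119 116 127 126 141 172 170 171 174 178 166 167 155 160 171 174
168 1
[... 1538 characters left out ...]
  93  89 115 243 240 240 242 241 227 191
192 138 156 153 155 152 156 152 153 152 151 150 148 155 151 152 153 150 153 150 123  62  56  62  77  98 217 242 240 240 241 240 242
194  66 106 137 153 151 151 151 153 154 153 155 149 151 152 154 151 150 154 151 112  59  56  57  74  93  97 148 218 242 243 240 240
196  57  50  67 107 140 153 152 151 154 151 150 152 149 152 151 153 151 152 109  53  58  55  75  90  92  88  84  95 136 202 234 243
198  86  74  59  52  63 105 139 150 154 153 151 152 150 152 155 152 150 110  59  53  57  71  89  94  93  92  90  90  90  89 119 188
200 130 189 114  77  61  54  65 105 141 152 155 155 151 151 153 154 118  55  56  57  61  91  91  90  96  94  88  92  97  91  88  88
```

The tab is at side (239.5,178.5), so φ≈51°, as planned. Friction made the straight -x push toggle, so I'll follow the arc instead and the finger won't slide on the tab.

Emit:
send_rows([
  {"rot": [0,0,0],"xyz": [0.001,-0.035,0.01],"gripper": 0},
  {"rot": [0,0,0],"xyz": [0.001,-0.035,0.02],"gripper": 0},
  {"rot": [0,0,0],"xyz": [0.001,-0.034,0.018],"gripper": 0},
  {"rot": [0,0,0],"xyz": [0,0,0],"gripper": 0},
  {"rot": [0,0,0],"xyz": [0,0,0],"gripper": 0},
])

```text
clock: 17.55
ee_pos: [0.6486, 0.0374, 0.1382]
eef_rot: [0.034, 0.999, 0.0, -0.001]
wrist_force: [0.3, -0.4, 0.9]
gripper_width: 0.0001
gripper_force: 0.0
```

```bash
python3 -c "
from h import *
st()"
```

```text
t 17.55 lamp mm [[ 87.  -17.5 138.2]] toolx [-0.9977  0.0676  0.0019] F [ 0.3 -0.4  0.9]
```

Down 31 mm, then -x 9 mm to contact, then along the arc.

Emit:
send_rows([
  {"rot": [0,0,0],"xyz": [0,0,0.016],"gripper": 0},
  {"rot": [0,0,0],"xyz": [0,0,0.015],"gripper": 0},
  {"rot": [0,0,0],"xyz": [0,0,0],"gripper": 0},
  {"rot": [0,0,0],"xyz": [0.005,0,0],"gripper": 0},
  {"rot": [0,0,0],"xyz": [0.004,0.001,0],"gripper": 0},
])

```text
clock: 18.05
ee_pos: [0.6418, 0.0412, 0.1091]
eef_rot: [0.032, 0.999, 0.0, 0.001]
wrist_force: [6.9, 2.2, -3.4]
gripper_width: 0.0003
gripper_force: 3.4
```

Emit:
send_rows([
  {"rot": [0,0,0],"xyz": [0.003,0.003,0],"gripper": 0},
  {"rot": [0,0,0],"xyz": [0.003,0.003,0],"gripper": 0},
])

```text
clock: 18.25
ee_pos: [0.6373, 0.0479, 0.1092]
eef_rot: [0.032, 0.999, 0.001, 0.003]
wrist_force: [5.7, 2.4, -1.0]
gripper_width: 0.0
gripper_force: 2.7
```

```bash
python3 -c "
from h import *
st()"
```

```text
t 18.25 lamp mm [[ 75.   -7.7 109.2]] toolx [-0.9979  0.0643 -0.0052] F [ 5.7  2.4 -1. ]
```

Emit:
send_rows([
  {"rot": [0,0,0],"xyz": [0.003,0.0025,0],"gripper": 0},
  {"rot": [0,0,0],"xyz": [0.003,0.0025,0],"gripper": 0},
  {"rot": [0,0,0],"xyz": [0.0035,0.002,0],"gripper": 0},
])

```text
clock: 18.55
ee_pos: [0.6281, 0.0559, 0.1093]
eef_rot: [0.032, 0.999, 0.001, 0.002]
wrist_force: [4.2, 1.9, 0.3]
gripper_width: 0.0003
gripper_force: 1.8
```

Emit:
send_rows([
  {"rot": [0,0,0],"xyz": [0.0035,0.002,0],"gripper": 0},
  {"rot": [0,0,0],"xyz": [0.0035,0.0015,0],"gripper": 0},
  {"rot": [0,0,0],"xyz": [0.0035,0.001,0],"gripper": 0},
])

```text
clock: 18.85
ee_pos: [0.6159, 0.06, 0.1083]
eef_rot: [0.032, 0.999, -0.0, 0.0]
wrist_force: [2.0, 0.1, 0.7]
gripper_width: 0.0002
gripper_force: 0.9
```

```bash
python3 -c "
from h import *
st()"
```

```text
t 18.85 lamp mm [[ 52.9   3.1 108.3]] toolx [-9.979e-01  6.450e-02 -8.000e-04] F [2.  0.1 0.7]
```

Emit:
send_rows([
  {"rot": [0,0,0],"xyz": [0.004,0.0005,0],"gripper": 0},
  {"rot": [0,0,0],"xyz": [0.004,0,0],"gripper": 0},
  {"rot": [0,0,0],"xyz": [0.0015,0,0],"gripper": 0},
])

```text
clock: 19.15
ee_pos: [0.6062, 0.0608, 0.1077]
eef_rot: [0.032, 0.999, -0.0, 0.0]
wrist_force: [4.5, 1.0, -0.7]
gripper_width: -0.0001
gripper_force: 1.8
```

Emit:
send_rows([
  {"rot": [0,0,0],"xyz": [0.001,0,0],"gripper": 0},
  {"rot": [0,0,0],"xyz": [0,0,0],"gripper": 0},
])

```text
clock: 19.35
ee_pos: [0.6062, 0.0608, 0.1077]
eef_rot: [0.033, 0.999, 0.0, 0.001]
wrist_force: [3.8, 0.4, -0.7]
gripper_width: -0.0001
gripper_force: 2.2
```

Emit:
send_rows([
  {"rot": [0,0,0],"xyz": [0.001,0,0],"gripper": 0},
  {"rot": [0,0,0],"xyz": [0,0,0],"gripper": 0},
])

```text
clock: 19.55
ee_pos: [0.6061, 0.0608, 0.1078]
eef_rot: [0.033, 0.999, -0.0, 0.001]
wrist_force: [6.5, 1.0, -2.8]
gripper_width: -0.0003
gripper_force: 3.4
```

```bash
python3 -c "
from h import *
st()"
```

```text
t 19.55 lamp mm [[ 43.1   3.2 107.8]] toolx [-0.9979  0.065  -0.0026] F [ 6.5  1.  -2.8]
```

The finger has stopped at x=43 and the force is rising, so this looks like the stop. I'll push a bit more, then retreat and verify.

Emit:
send_rows([
  {"rot": [0,0,0],"xyz": [0.001,0,0],"gripper": 0},
  {"rot": [0,0,0],"xyz": [0.0005,0,0],"gripper": 0},
])

```text
clock: 19.75
ee_pos: [0.6059, 0.0608, 0.108]
eef_rot: [0.033, 0.999, -0.0, 0.003]
wrist_force: [10.8, 0.1, -5.3]
gripper_width: -0.0001
gripper_force: 5.4
```

Emit:
send_rows([
  {"rot": [0,0,0],"xyz": [-0.01,0,0],"gripper": 0},
  {"rot": [0,0,0],"xyz": [-0.015,0,-0.01],"gripper": 0},
  {"rot": [0,0,0],"xyz": [0,0,-0.04],"gripper": 0},
  {"rot": [0,0,0],"xyz": [-0.02,0,-0.04],"gripper": 0},
  {"rot": [0,0,0],"xyz": [-0.02,0,-0.02],"gripper": 0},
])

```text
clock: 20.25
ee_pos: [0.6682, 0.0567, 0.2213]
eef_rot: [0.032, 0.999, -0.0, 0.001]
wrist_force: [1.3, -0.4, 0.6]
gripper_width: -0.0001
gripper_force: 0.0
```

```bash
python3 - <<'E'
from pnp import *
st(); im=env.read_camera('side'); hsv=cv2.cvtColor(im,cv2.COLOR_RGB2HSV)
C=cam('side')
for d in (-5,0,5,10): 
    a=np.radians(d); print(d,proj(C,toW([(.025+.046*np.sin(a),-.041+.046*np.cos(a),.112),(.025,-.041,.099)])).round(1).tolist())
v=hsv[...,2]; print('cols',list(range(222,285,2)))
for r in range(176,214,2): print(r,' '.join('%3d'%x for x in v[r,222:285:2]))
E
```

```text
t 20.25 lamp mm [[105.3   3.  221.3]] toolx [-0.9979  0.0648 -0.0013] F [ 1.3 -0.4  0.6]
-5 [[251.4, 190.8], [263.6, 181.3]]
0 [[249.7, 190.1], [263.6, 181.3]]
5 [[248.1, 189.3], [263.6, 181.3]]
10 [[246.6, 188.3], [263.6, 181.3]]
cols [222, 224, 226, 228, 230, 232, 234, 236, 238, 240, 242, 244, 246, 248, 250, 252, 254, 256, 258, 260, 262, 264, 266, 268, 270, 272, 274, 276, 278, 280, 282, 284]
176  87  90  85  71  63  70  79  87  87  84  90  86  89  89  83  75  55 116 124 121 121 125 117 122 117 119 145 156 164 171 174 174
178  86  84  71  58  52  53  54  54  73  86  88  91  87  89  89  89  85  98 111 113 107 104 120 120 113 122 119 121 124 167 175 169
180  81  69  62  53  54  72 120  98  59  53  75  85  88  87  89  89  92  80  91  93  91  95 137 135 119 121 119 122 121 130 152 129
182  66  62  56  48  78 134 150 150 132  94  60  53  67  90  87  90  87  92 161 131 100 105 120 127 124 120 124 126 124 125 120 126
184  66  53  53  86 143 149 147 147 150 148 131  97 133 168 143  76  88 122 174 185 172 145 137  87  95 115 129 121 122 126 130 128
186  58  53  96 144 150 146 149 149 148 147
[... 1104 characters left out ...]
  91  90  91  87  93  88  91  89  86  93
204  88 114  89  87  91  86  85  78  60  58  70 109 140 149 113  59  54  54  65  88  91  92  89  91  88  90  90  91  89  88  86  89
206  86  87  88  93  91  87  89  86  86  72  57  50  68  88  57  52  46  67  87  85  87  87  89  90  88  89  91  89  87  90  91  89
208  87  89  86  90  89  88  86  90  88  92  86  76  57  51  96 192 152  90  75  83  89  88  88  90  89  92  88  90  89  90  91  87
210  92  81  86  89  88  87  86  85  90  86  88  89  83  76 219 243 240 225 156  87  72  81  89  87  88  91  89  92  89  89  94  91
212  88  88  87  84  89  88  88  85  85  88  88  91  90  95 233 240 237 238 241 227 160  86  61  77  90  88  89  93  88  90  90  93
```

The tab is at side (248,190.5), which matches 0° within about a pixel, and it stopped hard there. The pack is flush and the arm is clear. Handing in.

```bash
python3 -c "
from workcell import env
print(env.finish_job())"
```

```text
the job is handed in; nothing more can be done
None
```

I handed the job in at about 20 s: by my measurements the pack's tongue is under the lip, its top is flush at 90.0 mm, and the turnbutton is swung across it onto its stop; peak wrist force in the readings was about 35 N, when one push on the tab jammed and I backed off.

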